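Turn the sighting mirror to the marker with its box key and hold it

ROBOT

A 7-joint arm with a two-finger parallel gripper is mounted at the origin on the work surface; the furniture and walls round the work are solid. World frame = base frame: x ahead of the robot, y to its left, z up, the work surface at z = 0. Lengths are in m, angles in rad, forces in N, time in s.
With the tool pointing down it reaches from about 0.425 to 0.925 m from the base axis. Payload 6.8 kg.
Tool frame: the origin (TCP) lies midway between the tips of the shut fingers; the grasp point (between the pads) lies 19 mm behind it; z points along the fingers, y is the line along which they close (so a half turn about z gives the same grasp; the last joint's range is limited). The gripper opens to 85 mm and grips with 20 to 120 N. Pads are 22 mm wide; open, the fingers measure 114 mm over their backs; the gripper's body (76 mm by 85 mm) begins 54 mm behind the grasp point. The pads swing forward as they close: fully open they stand 13 mm farther back than shut.
Start: joints at [-1.254, 0.477, 0.022, 1.555, -0.011, 1.109, -0.083], TCP at [0.278, 0.615, 0.231] pointing down, gripper open.
Joint ranges: [-2.96, 2.96], [-0.34, 2.1], [-1.41, 1.46], [0.24, 2.44], [-1.37, 4.51], [0.17, 1.92], [-2.96, 2.96]. Speed limits (rad/s): [2.39, 2.39, 3.14, 3.14, 3.14, 3.14, 3.14].

INTERFACE

Orientations are given as a unit quaternion [w, x, y, z].
In Python, from station import * gives the robot as it stands.
- The arm moves only by the shell command python3 -m creep 'ROWS' [FORCE]. ROWS is JSON, a list of rows, each a list of 7 numbers: the gripper command: -1 is shut, 1 is fully open, values between are in proportion, then the shift along the world's x, y, z in mm, then the turn, a rotation vector about the world's x, y, z in rad. A call has 1 to 5 rows; each row shifts and turns the commanded pose from where the row before left it; what a row does not reach is not made up. A row lasts 1/8 s, in which the tool goes at most 62.5 mm and 10.7 degrees, less where a joint would pass 70% of its speed; a pose out of reach is approached as far as the arm can. A call is refused whole if a number of a shift passes 62.5 or a number of a turn 0.188, either way. A call with a gripper value outside its range is refused whole. The fingers move at their own pace and stop on an object; FORCE is the grip in N (left out, the last holds). Time passes only in rows, so rows that do not move let the fingers close. It gives the time, the measured TCP pose, the force, the opening and the grip force at its end, in the units of the state.
- get_obs(): the state, without advancing time (a new reading comes with each control period).
- read_camera(name): name is "scene" or "side" or "wrist"; returns (picture, depth): 384x512x3 uint8, red, green, blue; 384x512 float32, m along the optical axis (not along the pixel's ray), 0 where there is no reading.
- camera_params(name): a dict with "intrinsics" (3x3 intrinsics, pixels), "k1" (the pictures are not rectified: a ray, as slopes to the right and down, at radius r is drawn at 1 + k1 r^2 times it, then the intrinsics apply), "cam_to_world" (4x4, takes a point from camera to world coordinates); the wrist camera has in their place "mount" (4x4, takes a point from camera to tool coordinates, whose origin is the TCP and whose axes are the flange's). Camera axes: x right, y up, looking along -z (the intrinsics and any distortion apply to the point x, -y, -z); pixel columns grow to the right and rows downward; lengths in m; the calibration is good to about 2 mm. A picture is of the moment at which its call begins: read the wrist's pose just before it. camera_params takes no time and is no camera call.
- hand_in(): hands the job in; it is judged then, once.
The state is a dict: "t": time; "q": joint angles; "joint_vel": joint speeds; "joint_torque": joint torques, N m; "eef_pos": TCP position; "tool_rot": TCP orientation; "contact_force": force on the tool from outside, world axes, zero at the start; "torque": the same for the moment, N m; "gripper_width": opening from 0.0 (shut) to 1.0 (fully open); "grasp_force": force on a finger pad.
Only numpy, scipy, OpenCV 4.12 (cv2) and the standard library are available. Lean on these libraries where they do the work, as an engineer would, in place of code of your own. Each camera call takes 0.05 s, during which the arm holds its last target. There are 200 camera calls.

TASK

Fit the larger box key, from above, fully down over the square spindle of the sprung mirror, and turn it until the small camera on the fixture sees the marker ball in the mirror: the fixture's 2:1 pointer, which always lies along the camera's reflected line of sight, then points at the middle of the ball. The mirror springs back if let go, so finish holding the key still at that angle, gripped; turn the mirror only with the key, and leave the smaller key and the pigment jar where they are.

Things in the scene. Friction and masses are not known exactly. Their poses are not given: they have to be found in the camera images.
- mount: Fixed aluminium sighting fixture: bar 205 x 36 x 8 mm with the mirror head at one end and a small black camera (34 x 40 x 40 mm block, top at 75 mm) at the other. Origin on the bench on the vertical mirror axis; z up; x points from the mirror axis to the camera, whose lens front is at (118, 0, 55) mm.
- mirror: Upright mirror in a black frame 64 mm wide, 52 mm high, turning on the mount about the vertical axis. Origin as the mount's; x is the normal of the reflecting face, which lies on the axis, centre 56 mm up. A spring (0.12 N m per rad, lightly damped) keeps it facing the camera (x along the mount's x); it turns at most 1.05 rad either way. On top a cap disc, 40 mm diameter, with the spindle.
- spindle_foot (a point): Point on the mirror axis on top of the cap disc, 90 mm above the bench, where the key's underside rests when fully down; axes as the mirror's. The steel spindle rises from here: square 20 x 20 mm, sides parallel to these x and y, 20 mm high plus a 6 mm conical tip.
- pointer: Thin steel pointer arm under the mirror, reaching 65 mm from the axis, geared 2:1 to the mirror: it turns twice the mirror's angle, so it always lies along the camera's line of sight after reflection. Origin on the mirror axis at bench height; its x axis is the direction it points. It points at the camera when the mirror is at rest.
- marker: Fixed marker: a white ball of 24 mm diameter, its centre 55 mm above the bench, on a thin stem and a dark round foot of 40 mm diameter. It stands 100 to 160 mm from the mirror axis, to the left or right of the mirror. Origin under the ball at bench height.
- marker_ball (a point): Centre of the marker ball.
- box_key: Larger of two loose steel box keys, standing upright, 96 mm high, about 0.18 kg. Lower 36 mm: square sleeve 34 x 34 mm with a square socket 23 x 23 mm, 30 mm deep, open below. Above it a solid square grip 24 x 24 mm up to the top. Origin at the centre of the underside, z up, x and y square to its sides (any quarter turn fits). About 9 degrees of play each way on the spindle.
- small_key: Smaller loose box key, standing upright, 70 mm high, sleeve 22 x 22 mm, grip 14 x 14 mm, socket 12 mm: does not fit the spindle; leave it alone. Origin at the centre of its underside.
- jar_pigment: Small pigment jar, 56 mm diameter, 54 mm high, loose, on the other side of the mirror from the marker; leave it alone. Origin at the centre of its underside.
Mind the look-alikes: they are no part of the job. Leave any orange or yellow look-alike of the marker alone.

How it is judged:
On the way, in this order (a step that is already met when the one before it is completed fails the run):
1. the larger key is gripped and lifted off the bench (height (world z) of box_key above 0.03 m and contact force between the fingers and box_key above 1 N), for 0.2 s.
2. the key is fully down on the spindle (horizontal distance between box_key and spindle_foot below 0.006 m and z of box_key in the frame of spindle_foot between -0.003 and 0.005 m and angle between box_key's own z axis and vertical below 0.12 rad), for 0.2 s.
At the end, for the whole second after the job is handed in: Larger key fully down on the spindle (within 5 mm in height, 6 mm off axis, tilt under 0.12 rad), gripped with over 1 N; pointer's line within 10 mm of the ball's centre, on the ball's side; mirror and key still; smaller key and jar moved less than 20 mm (all of step 2 and contact force between the fingers and box_key above 1 N and y of marker_ball in the frame of pointer between -0.01 and 0.01 m and x of marker_ball in the frame of pointer above 0.05 m and angular speed of mirror below 0.1 rad/s and linear speed of box_key below 0.02 m/s and distance of each of small_key, jar_pigment from where it was at the start of the episode below 0.02 m); the arm keeps its last pose, push and grip.
It fails at once if the gripper or arm touches the fixture, its mirror or pointer (contact force between the arm and mount above 3 N).
It fails at once if the gripper or arm pushes on the mirror or pointer by hand (contact force between the fingers and mount above 3 N).
It fails at once if the smaller key or jar is displaced (distance of any of small_key, jar_pigment from where it was at the start of the episode above 0.03 m).
It also fails if it takes over 43 s, if anything falls off the work surface, if the arm or the gripper's body presses on something with over 40 N, if the wrist force passes 120 N, or if a joint passes its speed limit or range.

## Working session

There is one attempt and no reset: what is moved stays moved. The work goes in short steps, Python scripts to look and compute and a shell command to move; the robot and the scene stay as the last step left them, time stands still between calls to the robot, and variables do not carry over. Pictures are saved under pics/ and viewed, at most 10 in all, crops included, and the job is handed in when it is done.

```bash
mkdir -p pics
cat > h.py <<'E'
from station import *
import numpy as np, cv2
def P(n): return camera_params(n)
def c2w(n,o=None):
    p=P(n)
    if 'cam_to_world' in p: return np.array(p['cam_to_world'])
    o=o or get_obs(); w,x,y,z=o['tool_rot']
    from scipy.spatial.transform import Rotation as R
    T=np.eye(4);T[:3,:3]=R.from_quat([x,y,z,w]).as_matrix();T[:3,3]=o['eef_pos']
    return T@np.array(p['mount'])
def ray(n,u,v,T):
    p=P(n);K=np.array(p['intrinsics']);k=p['k1']
    a=np.array([(u-K[0,2])/K[0,0],(v-K[1,2])/K[1,1]]);s=a.copy()
    for _ in range(20): s=a/(1+k*(s@s))
    return T[:3,3],T[:3,:3]@np.array([s[0],-s[1],-1])
def onz(n,u,v,z,T):
    c,d=ray(n,u,v,T);return c+d*(z-c[2])/d[2]
def dep(n,u,v,D,T):
    c,d=ray(n,u,v,T);return c+d*D[int(v),int(u)]
def cloud(n,D,T):
    p=P(n);K=np.array(p['intrinsics']);k=p['k1']
    v,u=np.mgrid[:D.shape[0],:D.shape[1]]
    a=np.stack([(u-K[0,2])/K[0,0],(v-K[1,2])/K[1,1]],-1);s=a
    for _ in range(20): s=a/(1+k*(s**2).sum(-1,keepdims=True))
    d=np.concatenate([s[...,:1],-s[...,1:],-np.ones_like(s[...,:1])],-1)*D[...,None]
    return d@T[:3,:3].T+T[:3,3]
E
python3 - <<'E'
from h import *
o=get_obs();print(o)
ims=[]
for n in ['scene','side','wrist']:
    T=c2w(n);I,D=read_camera(n);np.savez('s_%s.npz'%n,I=I,D=D,T=T)
    cv2.imwrite('pics/%s0.png'%n,I[...,::-1]);print(n,P(n)['k1'],T.round(3).tolist())
E
```

```text
{'t': 0.0, 'q': array([-1.25411683,  0.4778334 ,  0.02234139,  1.5564684 , -0.01147863,
        1.10931544, -0.08309011]), 'joint_vel': array([-0.00084224,  0.0009688 ,  0.0012605 , -0.0001187 , -0.00038609,
        0.00129   ,  0.00042834]), 'joint_torque': array([-1.96009762e-05, -5.96441996e+01,  1.60779655e+00, -2.81193388e+01,
        1.24402007e-02,  9.46081826e-03,  3.67146527e-06]), 'eef_pos': array([0.27795187, 0.6144484 , 0.23029628]), 'tool_rot': array([-1.19749757e-04,  2.10777212e-01,  9.77533666e-01, -9.40566646e-04]), 'contact_force': array([-0.09411293, -0.7872721 , -0.31409462]), 'torque': array([-0.01738381,  0.01703491,  0.03415912]), 'grasp_force': 0.0, 'gripper_width': 1.0012337761483074}
scene 0.019653131401249718 [[-0.484, 0.461, -0.743, -0.283], [-0.875, -0.244, 0.418, 0.392], [0.011, 0.853, 0.522, 0.645], [0.0, 0.0, 0.0, 1.0]]
side -0.031691741782751415 [[-0.313, 0.815, -0.488, 0.107], [-0.95, -0.273, 0.154, 0.055], [-0.008, 0.512, 0.859, 0.808], [0.0, 0.0, 0.0, 1.0]]
wrist -0.0032761405276021216 [[0.412, -0.876, -0.251, 0.215], [0.911, 0.396, 0.114, 0.643], [-0.001, -0.276, 0.961, 0.373], [0.0, 0.0, 0.0, 1.0]]
```

View pics/scene0.png

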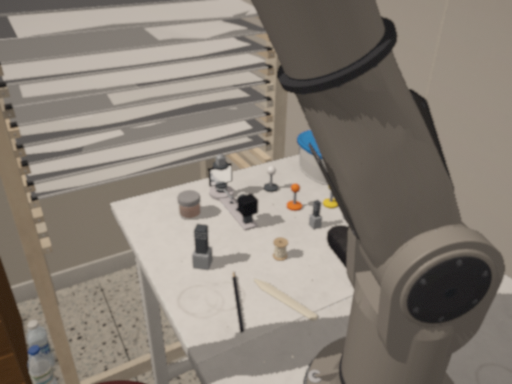

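View pics/side0.png

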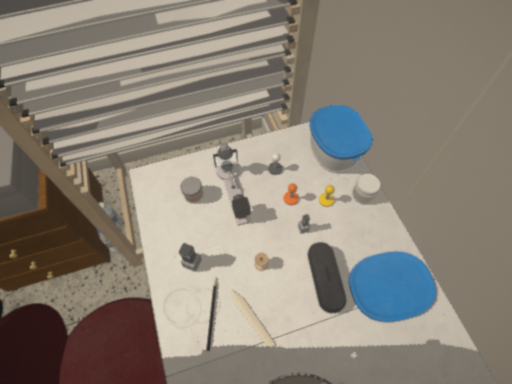

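The side view shows the mirror head at (227,163), fixture camera (240,207), white marker (276,158), larger key (189,256), small key (305,224) and jar (191,188). Orange and yellow look-alikes stand at (291,193) and (327,195).

Run:
```python
from h import *
for n in ['scene','side']:
    f=np.load(f's_{n}.npz');I,D,T=f['I'],f['D'],f['T'];C=cloud(n,D,T)
    print(n,'bench z',np.median(C[...,2][(np.abs(C[...,2])<.03)&(D>0)]).round(4))
    pts=dict(side=dict(mir=(227,163),cam=(240,207),ball=(276,158),key=(189,256),small=(305,224),jar=(191,188)),scene=dict(mir=(221,175),cam=(246,204),ball=(271,170),key=(202,245),small=(316,213),jar=(189,203)))[n]
    for k,(u,v) in pts.items():
        c=C[v-22:v+23,u-22:u+23].reshape(-1,3); m=(c[:,2]>.012)&(c[:,2]<.2)&(D[v-22:v+23,u-22:u+23].ravel()>0);c=c[m]
        t=c[c[:,2]>c[:,2].max()-.012]
        print(k,'at',C[v,u].round(3),'ztop',c[:,2].max().round(3),'topmean',t.mean(0).round(3),len(t))
    # key top
    u,v=pts['key'];
big=[]
for n,(u,v) in dict(side=(228,180),scene=(230,190)).items():
    I=np.load(f's_{n}.npz')['I'];big.append(cv2.resize(I[v-60:v+60,u-60:u+80],None,fx=2.85,fy=4.0 if 0 else 2.85,interpolation=3))
cv2.imwrite('pics/c.png',np.hstack(big)[...,::-1])
```

```text
scene bench z -0.0005
mir at [ 0.645 -0.039  0.055] ztop 0.115 topmean [ 0.639 -0.036  0.11 ] 51
cam at [ 0.478 -0.021  0.07 ] ztop 0.076 topmean [ 0.491 -0.031  0.072] 212
ball at [ 0.6   -0.16   0.061] ztop 0.067 topmean [ 0.583 -0.163  0.061] 59
key at [0.402 0.12  0.06 ] ztop 0.097 topmean [0.411 0.117 0.093] 136
small at [ 0.41  -0.167  0.04 ] ztop 0.071 topmean [ 0.412 -0.169  0.066] 46
jar at [0.57 0.08 0.05] ztop 0.097 topmean [0.422 0.111 0.095] 21
side bench z 0.0006
mir at [ 0.642 -0.04   0.04 ] ztop 0.119 topmean [ 0.64  -0.038  0.113] 56
cam at [ 0.484 -0.03   0.077] ztop 0.079 topmean [ 0.493 -0.034  0.074] 243
ball at [ 0.601 -0.165  0.062] ztop 0.069 topmean [ 0.605 -0.165  0.063] 54
key at [0.399 0.112 0.086] ztop 0.099 topmean [0.412 0.115 0.095] 136
small at [ 0.406 -0.168  0.046] ztop 0.074 topmean [ 0.412 -0.17   0.069] 43
jar at [0.586 0.07  0.055] ztop 0.058 topmean [0.594 0.069 0.053] 323
```

View pics/c.png

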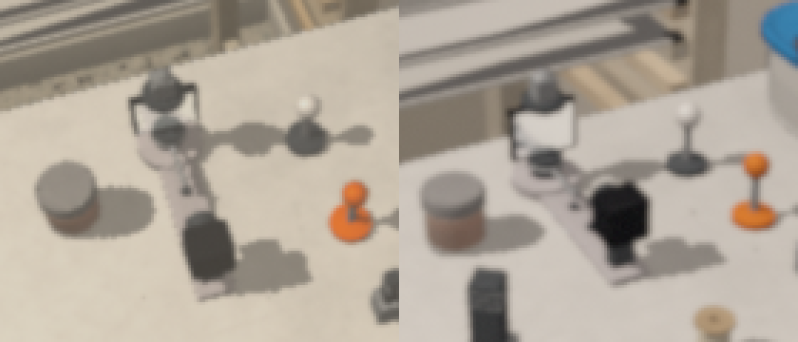

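The 2x crops (side left, scene right) show the spindle on the mirror's axis. The white-ball marker is to its right and the jar to its left. Coarse positions (m):

| Object | x | y |
|---|---|---|
| Mirror axis | 0.641 | -0.038 |
| Ball | 0.603 | -0.163 |
| Key | 0.413 | 0.116 |

Next I move towards the key.

```bash
python3 -m creep '[[1,17,-62,0,0,0,0],[1,17,-62,0,0,0,0],[1,17,-62,0,0,0,0],[1,17,-62,0,0,0,0],[1,17,-62,0,0,0,0]]' 60; python3 -m creep '[[1,17,-62,0,0,0,0],[1,17,-62,0,0,0,0],[1,12,-40,0,0,0,0],[1,0,0,0,0,0,0],[1,0,0,0,0,0,0]]'
python3 - <<'E'
from h import *
o=get_obs();T=c2w('wrist',o);I,D=read_camera('wrist');np.savez('s_w1.npz',I=I,D=D,T=T);cv2.imwrite('pics/w1.png',I[...,::-1])
C=cloud('wrist',D,T);z=C[...,2];r=np.hypot(C[...,0]-.413,C[...,1]-.116)
print(o['eef_pos'],o['tool_rot'],o['q'].round(2))
for lo,hi in[(.085,.105),(.028,.045)]:
    m=(z>lo)&(z<hi)&(r<.05)&(D>0);p=C[m]
    R=cv2.minAreaRect((p[:,:2]*1000).astype(np.float32));print(lo,m.sum(),p.mean(0).round(4),R)
E
```

```text
t: 0.78
eef_pos: [0.3611, 0.3115, 0.2313]
tool_rot: [0.0, 0.211, 0.978, 0.0]
contact_force: [0.8, 0.4, 0.2]
gripper_width: 1.001
grasp_force: 0.0
t: 1.4
eef_pos: [0.4057, 0.1537, 0.2313]
tool_rot: [-0.0, 0.211, 0.978, 0.0]
contact_force: [0.5, 0.1, 0.5]
gripper_width: 1.001
grasp_force: 0.0
[0.40569383 0.15370368 0.23130669] [-7.63754985e-05  2.10666249e-01  9.77558026e-01  1.75203344e-04] [-0.73  0.07  0.24  2.11 -0.02  0.96  0.66]
0.085 550 [0.4148 0.1166 0.0952] ((415.8034362792969, 115.81857299804688), (24.915050506591797, 24.086654663085938), 50.26548767089844)
0.028 281 [0.4098 0.1219 0.036 ] ((416.2969055175781, 115.53976440429688), (34.01483154296875, 34.10435485839844), 50.148193359375)
```

View pics/w1.png

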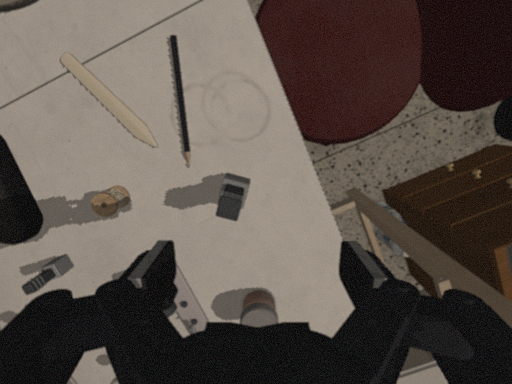

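The wrist view shows the key at about (235,195), the small key at (48,273) and the jar at (258,307). The fixture is partly visible between the fingers at (185,300). The depth patch puts the key at (0.4158, 0.1157) with sides at 50°/-40°, and its sizes agree with the ones given (24 and 34 mm). I turn the closing line to -40°, which keeps the wrist well inside its range later.

```bash
python3 -m creep '[[1,2,-8,0,0,0,-0.185],[1,2,-8,0,0,0,-0.185],[1,2,-8,0,0,0,-0.185],[1,2,-8,0,0,0,-0.185],[1,2,-6,0,0,0,-0.185]]' >/dev/null; python3 -m creep '[[1,0,0,-20,0,0,-0.185],[1,0,0,-20,0,0,-0.185],[1,0,0,-20,0,0,-0.185],[1,0,0,-10,0,0,-0.185],[1,0,0,0,0,0,-0.185]]'; python3 -c "
from h import *
o=get_obs();print(o['eef_pos'],o['q'].round(2));T=c2w('wrist',o);a=np.array(o['tool_rot']);print(2*np.degrees(np.arctan2(a[2],a[1]))-90)"
```

```text
t: 2.7
eef_pos: [0.4151, 0.1164, 0.1603]
tool_rot: [0.0, 0.908, 0.419, -0.001]
contact_force: [-0.0, -0.3, -0.5]
gripper_width: 0.999
grasp_force: 0.0
[0.41505875 0.11637591 0.16034115] [-0.78  0.17  0.41  2.2  -0.1   0.78 -1.02]
-40.51803787881378
```

```bash
python3 -m creep '[[1,0,0,-35,0,0,0.01],[1,0.5,-0.5,-35,0,0,0],[1,0,0,-24,0,0,0],[1,0,0,-10,0,0,0],[1,0,0,0,0,0,0]]'; python3 -m creep '[[-1,0,0,0,0,0,0],[-1,0,0,0,0,0,0],[-1,0,0,0,0,0,0],[-1,0,0,0,0,0,0],[-1,0,0,0,0,0,0]]' 60
```

```text
t: 3.32
eef_pos: [0.4161, 0.1152, 0.057]
tool_rot: [-0.0, 0.905, 0.425, -0.0]
contact_force: [-0.6, 0.6, -0.3]
gripper_width: 0.999
grasp_force: 0.0
t: 3.95
eef_pos: [0.4167, 0.1148, 0.0577]
tool_rot: [-0.0, 0.905, 0.424, 0.0]
contact_force: [-0.6, -0.8, 6.4]
gripper_width: 0.269
grasp_force: 62.3
```

```bash
python3 -m creep '[[-1,0,0,15,0,0,0],[-1,0,0,30,0,0,0],[-1,0,0,40,0,0,0],[-1,0,0,40,0,0,0],[-1,0,0,40,0,0,0]]'; python3 -m creep '[[-1,30,-33,0,0,0,0.13],[-1,40,-44,0,0,0,0.13],[-1,40,-44,0,0,0,0.13],[-1,40,-44,0,0,0,0.13],[-1,40,-44,0,0,0,0.13]]'; python3 -m creep '[[-1,34,-36,0,0,0,0.01],[-1,0,0,0,0,0,0],[-1,0,0,0,0,0,0],[-1,0,0,0,0,0,0]]'
python3 - <<'E'
from h import *
o=get_obs();T=c2w('wrist',o);I,D=read_camera('wrist');np.savez('s_w2.npz',I=I,D=D,T=T);cv2.imwrite('pics/w2.png',I[...,::-1])
C=cloud('wrist',D,T);z=C[...,2];a=np.array(o['tool_rot']);print('yaw',2*np.degrees(np.arctan2(a[2],a[1]))-90,o['q'].round(2))
r=np.hypot(C[...,0]-.641,C[...,1]+.038)
for lo,hi in[(.086,.095),(.104,.113),(.106,.125)]:
    m=(z>lo)&(z<hi)&(r<.035)&(D>0);p=C[m]
    if len(p):print(lo,m.sum(),p.mean(0).round(4),cv2.minAreaRect((p[:,:2]*1000).astype(np.float32)))
r=np.hypot(C[...,0]-.49,C[...,1]+.033);m=(z>.07)&(z<.08)&(r<.05)&(D>0);print('cam',C[m].mean(0),cv2.minAreaRect((C[m][:,:2]*1000).astype(np.float32)))
E
```

```text
t: 4.58
eef_pos: [0.4159, 0.1141, 0.2241]
tool_rot: [0.0, 0.906, 0.424, -0.0]
contact_force: [0.1, 0.1, -1.8]
gripper_width: 0.277
grasp_force: 61.4
t: 5.2
eef_pos: [0.6054, -0.0935, 0.2228]
tool_rot: [-0.0, 0.723, 0.691, -0.0]
contact_force: [0.2, 1.1, -1.7]
gripper_width: 0.276
grasp_force: 61.5
t: 5.7
eef_pos: [0.6381, -0.1267, 0.2225]
tool_rot: [-0.001, 0.721, 0.693, 0.0]
contact_force: [-0.7, -0.1, -1.2]
gripper_width: 0.274
grasp_force: 61.4
yaw -2.192405919820146 [-0.25  0.48  0.49  1.65 -0.25  1.07  0.28]
0.086 884 [ 0.6451 -0.0395  0.0902] ((645.2817993164062, -38.968990325927734), (38.980045318603516, 38.65378189086914), 87.81976318359375)
0.104 282 [ 0.6456 -0.0399  0.1108] ((645.5798950195312, -39.25509262084961), (19.837018966674805, 19.551132202148438), 87.94803619384766)
0.106 573 [ 0.6454 -0.0394  0.1131] ((645.5798950195312, -39.25509262084961), (19.837018966674805, 19.551132202148438), 87.94803619384766)
cam [ 0.49713411 -0.03483696  0.07467294] ((500.79901123046875, -34.89360809326172), (40.02431106567383, 43.642189025878906), 87.80207061767578)
```

View pics/w2.png

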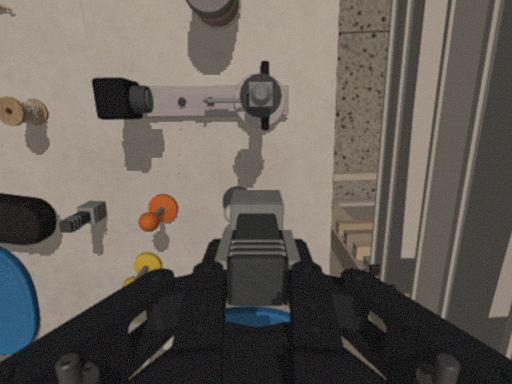

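The wrist view shows the spindle at (261,94), the fixture camera at (117,98), the marker's dark foot at (235,200) half behind the held key, and the key's sleeve at about (257,205). Spindle measured at (0.6454, -0.0393), yaw 87.9°. The key's yaw already matches. Now I locate the held key relative to the TCP, and the ball by rays from two views.

Run:
```python
from h import *
f=np.load('s_w2.npz');D,T=f['D'],f['T'];C=cloud('wrist',D,T);z=C[...,2]
t=np.array([.6381,-.1267,.2225])
r=np.hypot(*(C[...,:2]-t[:2]).transpose(2,0,1))
for lo in np.arange(.160,.215,.006):
    m=(z>lo)&(z<lo+.006)&(r<.035)&(D>0)&(np.arange(512)[None]>200)&(np.arange(512)[None]<320)
    p=C[m]
    if len(p)>5: print(lo.round(3),m.sum(),'x',(np.percentile(p[:,0],[1,99])-t[0]).round(4),'ymax',(np.percentile(p[:,1],[1,99])-t[1]).round(4))
L=[]
for n,(u,v) in dict(scene=(271,170),side=(276,158)).items():
    f=np.load(f's_{n}.npz');I,T=f['I'],f['T']
    h=cv2.cvtColor(I[v-10:v+11,u-10:u+11],cv2.COLOR_RGB2HSV)
    C=cloud(n,f['D'],T)[v-10:v+11,u-10:u+11]
    m=(C[...,2]>.04)&(C[...,2]<.08)&(h[...,2]>110)
    k,lab,st,ce=cv2.connectedComponentsWithStats(m.astype(np.uint8));i=1+st[1:,4].argmax()
    x,y,w,hh,a=st[i];cu,cv=u-10+ce[i][0],v-10+ce[i][1]
    print(n,st[i],cu.round(1),cv.round(1),'onz',onz(n,cu,cv,.055,T).round(4));L.append(ray(n,cu,cv,T))
(c1,d1),(c2,d2)=L;A=np.stack([d1,-d2],1);s=np.linalg.lstsq(A,c2-c1,rcond=None)[0]
a,b=c1+s[0]*d1,c2+s[1]*d2;print('tri',a,b)
# spindle check of same method: bias of these cams
for n in['scene','side']:
    f=np.load(f's_{n}.npz');C=cloud(n,f['D'],f['T']);m=(np.abs(C[...,2]-.11)<.008)&(np.hypot(C[...,0]-.645,C[...,1]+.039)<.03);print(n,'spindle',C[m].mean(0),m.sum())
f=np.load('s_w2.npz');g=f['I'].astype(int);C=cloud('wrist',f['D'],f['T']);m=(C[...,2]>.001)&(C[...,2]<.012)&(g.sum(2)<240)&(np.hypot(C[...,0]-.603,C[...,1]+.163)<.06)
p=C[m][:,:2]*1000;print('foot',m.sum(),p.min(0),p.max(0),cv2.minEnclosingCircle(p.astype(np.float32)))
```

```text
0.16 17 x [-0.015   0.0164] ymax [0.0154 0.0166]
0.166 106 x [-0.0157  0.0176] ymax [0.0153 0.017 ]
0.172 103 x [-0.0158  0.0174] ymax [0.0153 0.017 ]
0.178 114 x [-0.0153  0.0177] ymax [0.0153 0.017 ]
0.184 133 x [-0.0156  0.0177] ymax [0.0153 0.0169]
0.19 140 x [-0.0157  0.0179] ymax [0.0153 0.017 ]
0.196 755 x [-0.0159  0.0174] ymax [-0.0005  0.0168]
0.202 149 x [-0.0138  0.0162] ymax [0.0036 0.0159]
0.208 140 x [-0.0107  0.0123] ymax [0.0097 0.0118]
0.214 151 x [-0.0102  0.0122] ymax [0.0099 0.0117]
scene [ 6  6  9 10 67] 271.2 170.1 onz [ 0.6072 -0.1648  0.055 ]
side [ 6  5  9  9 64] 275.9 157.1 onz [ 0.6081 -0.1672  0.055 ]
tri [ 0.61052733 -0.1669485   0.0527595 ] [ 0.60977347 -0.16792832  0.05254715]
scene spindle [ 0.63926783 -0.03610324  0.109291  ] 55
side spindle [ 0.63949743 -0.03842597  0.11117817] 65
foot 167 [ 590.98362666 -174.7463858 ] [ 621.41707629 -147.30944962] ((606.5543212890625, -163.01394653320312), 18.935514450073242)
```

```bash
python3 -m creep '[[-1,2,30,0,0,0,0],[-1,2,40,0,0,0,0],[-1,2,18,-15,0,0,0],[-1,0,0,-25,0,0,0],[-1,0,0,0,0,0,0]]'; python3 -m creep '[[-1,0,0,0,0,0,0]]'
python3 - <<'E'
from h import *
o=get_obs();print(o['eef_pos'],o['contact_force']);T=c2w('wrist',o);I,D=read_camera('wrist');C=cloud('wrist',D,T);z=C[...,2];t=o['eef_pos'];g=np.arange(512)[None]
r=np.hypot(*(C[...,:2]-t[:2]).transpose(2,0,1))
m=(z>.13)&(z<.15)&(r<.035)&(D>0)&(g>200)&(g<320);p=C[m];print('key c',(np.percentile(p[:,0],[1,99])).mean(),np.percentile(p[:,1],99)-.017)
m=(z>.086)&(z<.095)&(r<.035)&(D>0);p=C[m];print('cap',m.sum(),cv2.minEnclosingCircle((p[:,:2]*1000).astype(np.float32)))
cv2.imwrite('pics/w3.png',I[...,::-1])
E
```

```text
t: 6.38
eef_pos: [0.6426, -0.04, 0.1799]
tool_rot: [-0.002, 0.721, 0.693, -0.002]
contact_force: [-0.1, -0.4, -1.6]
gripper_width: 0.274
grasp_force: 61.4
t: 6.5
eef_pos: [0.6447, -0.0411, 0.1828]
tool_rot: [0.0, 0.721, 0.692, -0.0]
contact_force: [0.1, -0.1, -2.3]
gripper_width: 0.273
grasp_force: 61.4
[ 0.64472559 -0.0411221   0.18282267] [ 0.05774069 -0.13261398 -2.26949039]
key c 0.6458915061249069 -0.04113264125876648
cap 468 ((645.7831420898438, -32.340476989746094), 18.583887100219727)
```

View pics/w3.png

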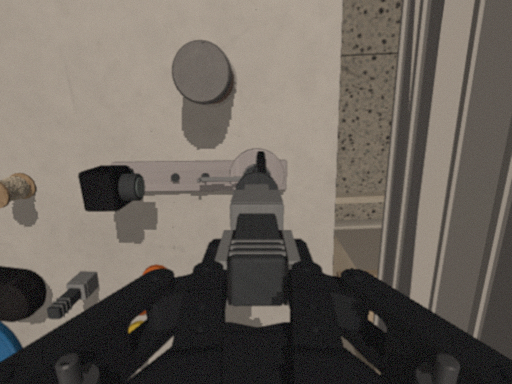

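The view shows the key just above and in front of the cap, with the pointer still at rest towards the camera at (210,180). I shift 2.5 mm in y and descend.

```bash
python3 -m creep '[[-1,-0.4,2.5,0,0,0,0],[-1,0,0,0,0,0,0],[-1,0,0,-8,0,0,0],[-1,0,0,-6,0,0,0],[-1,0,0,0,0,0,0]]'; python3 -m creep '[[-1,0,0,-6,0,0,0],[-1,0,0,-6,0,0,0],[-1,0,0,0,0,0,0]]'
```

```text
t: 7.18
eef_pos: [0.6438, -0.0378, 0.1674]
tool_rot: [-0.0, 0.721, 0.693, -0.001]
contact_force: [-0.7, -1.1, -1.3]
gripper_width: 0.274
grasp_force: 61.6
t: 7.55
eef_pos: [0.6438, -0.0377, 0.1556]
tool_rot: [-0.0, 0.721, 0.693, -0.0]
contact_force: [-0.4, -0.4, -1.6]
gripper_width: 0.277
grasp_force: 61.5
```

```bash
python3 -m creep '[[-1,0,0,-4,0,0,0],[-1,0,0,-3,0,0,0],[-1,0,0,0,0,0,0]]'; python3 -m creep '[[-1,0,0,-1.5,0,0,0],[-1,0,0,0,0,0,0],[-1,0,0,0,0,0,0]]'
```

```text
t: 7.92
eef_pos: [0.6441, -0.0377, 0.149]
tool_rot: [-0.0, 0.721, 0.693, -0.0]
contact_force: [0.2, -0.7, -2.6]
gripper_width: 0.274
grasp_force: 61.5
t: 8.3
eef_pos: [0.6443, -0.0378, 0.1479]
tool_rot: [-0.0, 0.721, 0.693, -0.0]
contact_force: [0.1, -0.4, -0.9]
gripper_width: 0.275
grasp_force: 61.6
```

```bash
python3 -m creep '[[-1,0,0,-1,0,0,0.1],[-1,0,-0.2,0,0,0,0.13],[-1,0,-0.2,0,0,0,0.13],[-1,-0.1,-0.2,0,0,0,0.13],[-1,-0.1,-0.2,0,0,0,0.13]]'; python3 -m creep '[[-1,-0.1,-0.1,0,0,0,0.12],[-1,0,0,0,0,0,0.06],[-1,0,0,0,0,0,0],[-1,0,0,0,0,0,0]]'
python3 - <<'E'
from h import *
o=get_obs();a=np.array(o['tool_rot']);print('yaw',2*np.degrees(np.arctan2(a[2],a[1]))-90,o['torque'],o['q'].round(2))
T=c2w('wrist',o);I,D=read_camera('wrist');np.savez('s_w4.npz',I=I,D=D,T=T);cv2.imwrite('pics/w4.png',I[...,::-1])
E
```

```text
t: 8.93
eef_pos: [0.6448, -0.0381, 0.1477]
tool_rot: [0.001, 0.473, 0.881, 0.001]
contact_force: [-0.3, 1.8, 2.4]
gripper_width: 0.272
grasp_force: 62.2
t: 9.43
eef_pos: [0.6448, -0.038, 0.1477]
tool_rot: [0.001, 0.395, 0.919, 0.001]
contact_force: [-0.3, 2.0, 6.3]
gripper_width: 0.276
grasp_force: 62.6
yaw 43.494150510063264 [ 0.77448326  0.01496873 -0.06657099] [-0.22  0.52  0.25  1.72 -0.16  0.92  0.85]
```

View pics/w4.png

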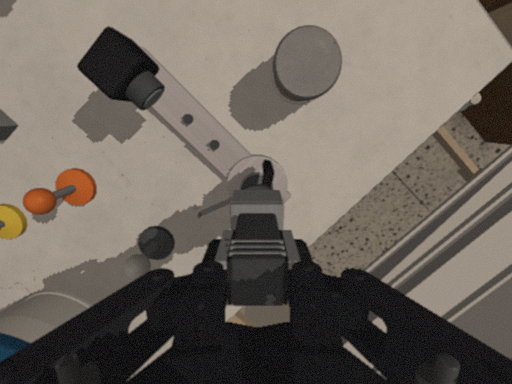

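The key is down and the mirror has turned. The pointer tip is near (200,214), the ball at (136,266) over its foot (156,242), and the mirror's edge at (267,175). I measure the pointer and ball directions from this picture.

```bash
cat > m.py <<'E'
from h import *
import sys
f=np.load(sys.argv[1]);I,D,T=f['I'],f['D'],f['T'];C=cloud('wrist',D,T);z=C[...,2];ax=np.array([.6454,-.0393])
d=C[...,:2]-ax;r=np.hypot(d[...,0],d[...,1]);an=np.degrees(np.arctan2(d[...,1],d[...,0]))%360
V=I.astype(int).sum(2)
m=(r>.026)&(r<.067)&(an>215)&(an<300)&(z>.009)&(z<.04)&(D>0)
p=C[m];print('ptr n',m.sum(),'z',np.percentile(p[:,2],[5,50,95]).round(4) if len(p) else '')
if len(p):
    vv,uu=np.nonzero(m);print('px',uu.min(),uu.max(),vv.min(),vv.max(),'rmax',r[m].max())
    q=p[:,:2];vx,vy,x0,y0=cv2.fitLine((q*1000).astype(np.float32),cv2.DIST_HUBER,0,.01,.01).ravel()
    n=np.array([-vy,vx]);print('line angle',np.degrees(np.arctan2(vy,vx))%180+180,'axis off line mm',n@(ax*1000-[x0,y0]),'mean dir',np.degrees(np.arctan2(*(q.mean(0)-ax)[::-1]))%360)
    for b in [(.607,-.166)]: print('ball off line mm',n@(np.array(b)*1000-[x0,y0]))
m=(z>.04)&(z<.075)&(np.hypot(C[...,0]-.607,C[...,1]+.166)<.022)&(D>0)&(V>150)
vv,uu=np.nonzero(m);
if m.sum():
    c,R=cv2.minEnclosingCircle(np.c_[uu,vv].astype(np.float32));print('ball px',m.sum(),c,R,'top z',z[m].max())
    b=onz('wrist',*c,.055,T);print('ball',b.round(4),'dir',np.degrees(np.arctan2(*(b[:2]-ax)[::-1]))%360)
m=(np.hypot(C[...,0]-.607,C[...,1]+.165)<.03)&(z>.002)&(z<.014)&(V<200)&(D>0)
print('foot',cv2.minEnclosingCircle((C[m][:,:2]*1000).astype(np.float32)),m.sum())
m=(z>.084)&(z<.094)&(r<.035)&(D>0);print('cap',cv2.minEnclosingCircle((C[m][:,:2]*1000).astype(np.float32)))
E
python3 m.py s_w4.npz
```

```text
ptr n 258 z [0.0114 0.0237 0.0301]
px 197 232 182 218 rmax 0.06539628591439729
line angle 254.66354 axis off line mm -6.85392672066171 mean dir 244.08912795290863
ball off line mm -3.331862767977327
ball px 511 (137.1875, 266.48748779296875) 13.938286781311035 top z 0.0681472448304681
ball [ 0.6094 -0.1673  0.055 ] dir 254.2937360479842
foot ((609.9296264648438, -166.6190643310547), 20.117000579833984) 812
cap ((633.3595581054688, -26.632869720458984), 16.69158935546875)
```

```bash
cat >> m.py <<'E'
print('--');m0=(r>.03)&(r<.068)&(an>215)&(an<300)&(D>0)
for zl in (.012,.018,.022,.026,.03):
    m=m0&(z>zl)&(z<zl+.006);print(zl,m.sum(),[(k,((r>k/1000)&(r<k/1000+.008)&m).sum(),np.median(an[(r>k/1000)&(r<k/1000+.008)&m]).round(1)) for k in range(30,66,8)if ((r>k/1000)&(r<k/1000+.008)&m).any()])
w=cv2.resize(I[165:285,110:270],None,fx=5,fy=5,interpolation=2);cv2.imwrite(sys.argv[1].replace('s_','pics/').replace('npz','z.png'),w[...,::-1])
E
python3 m.py s_w4.npz | sed -n '/--/,$p'
```

```text
--
0.012 4 [(30, np.int64(4), np.float64(226.5))]
0.018 75 [(30, np.int64(19), np.float64(245.7)), (38, np.int64(18), np.float64(248.1)), (46, np.int64(16), np.float64(247.1)), (54, np.int64(20), np.float64(246.7)), (62, np.int64(2), np.float64(245.8))]
0.022 160 [(30, np.int64(38), np.float64(246.8)), (38, np.int64(38), np.float64(246.7)), (46, np.int64(38), np.float64(247.2)), (54, np.int64(40), np.float64(247.5)), (62, np.int64(6), np.float64(246.0))]
0.026 19 [(54, np.int64(4), np.float64(247.5)), (62, np.int64(15), np.float64(247.4))]
0.03 14 [(54, np.int64(1), np.float64(247.3)), (62, np.int64(13), np.float64(247.8))]
```

View pics/w4.z.png

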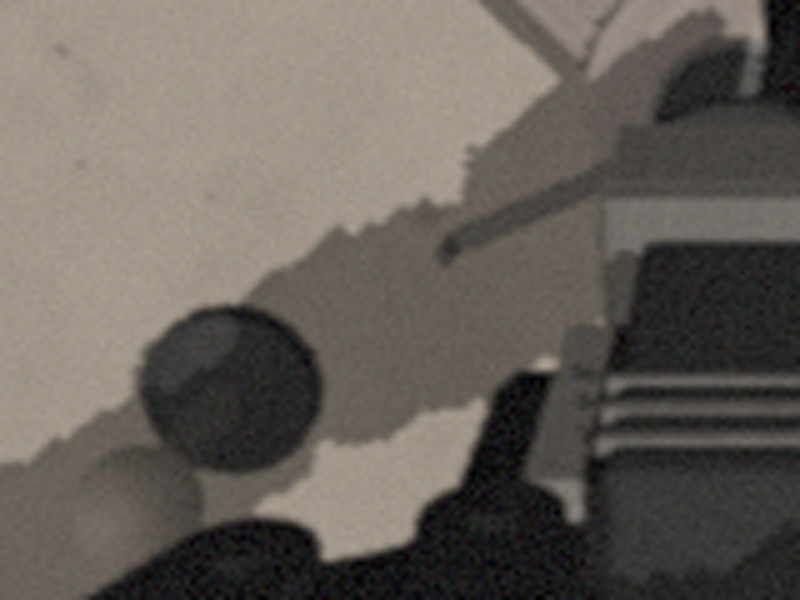

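The zoom shows the pointer running short of the ball's direction. The pointer measures 247.2°, the ball 254.3°, so the mirror needs another 3.5° (0.062 rad).

```bash
python3 -m creep '[[-1,0,0,0,0,0,0.032],[-1,0,0,0,0,0,0.03],[-1,0,0,0,0,0,0],[-1,0,0,0,0,0,0],[-1,0,0,0,0,0,0]]'
python3 - <<'E'
from h import *
o=get_obs();T=c2w('wrist',o);I,D=read_camera('wrist');np.savez('s_w5.npz',I=I,D=D,T=T)
E
python3 m.py s_w5.npz|grep -v px
```

```text
t: 10.1
eef_pos: [0.6447, -0.038, 0.1477]
tool_rot: [0.001, 0.366, 0.931, 0.001]
contact_force: [-1.2, 2.1, 6.3]
gripper_width: 0.277
grasp_force: 62.6
ptr n 257 z [0.0112 0.0238 0.0288]
line angle 267.57642 axis off line mm -12.056951793160431 mean dir 249.6424141477296
ball off line mm 20.95092574221252
ball [ 0.6088 -0.1672  0.055 ] dir 254.02462714674695
foot ((610.1546630859375, -166.7681884765625), 20.536415100097656) 835
cap ((632.7059326171875, -27.55206871032715), 16.753225326538086)
--
0.012 5 [(30, np.int64(5), np.float64(246.6))]
0.018 67 [(30, np.int64(14), np.float64(252.2)), (38, np.int64(18), np.float64(253.4)), (46, np.int64(13), np.float64(254.8)), (54, np.int64(21), np.float64(254.3)), (62, np.int64(1), np.float64(252.7))]
0.022 156 [(30, np.int64(35), np.float64(254.2)), (38, np.int64(39), np.float64(254.1)), (46, np.int64(35), np.float64(254.4)), (54, np.int64(42), np.float64(254.7)), (62, np.int64(5), np.float64(253.2))]
0.026 17 [(54, np.int64(4), np.float64(255.1)), (62, np.int64(13), np.float64(254.1))]
0.03 12 [(54, np.int64(2), np.float64(254.5)), (62, np.int64(10), np.float64(254.5))]
```

The pointer is at 254.3° and the ball at 254.2°. The key bears on the cap (about 8 N) and is firmly gripped, so I hand in.

```bash
python3 -c "
from station import *
print(hand_in())"
```

```text
the job is handed in; nothing more can be done
None
```

I handed the job in with the larger key fully down on the spindle, gripped at about 62 N and held still. The pointer measured 254.3° against 254.2° for the ball, which is well inside the 10 mm limit. `hand_in()` gave no verdict, so the result isn't confirmed.

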